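Stop the pouring slab from rocking

TASK

The marble pouring slab rocks on one of its four corners: press down on the corners with the fingertips to find the one that dips. Then press that corner's shim tab down flat, let go, and press firmly on the same corner of the slab again to make sure that it no longer gives. Leave the other three tabs raised, do not lift or shift the slab, and leave everything round it where it is.

Things in the scene. Friction and masses are not known exactly. Their poses are not given: they have to be found in the camera images.
- slab: light marble pouring slab, 203 x 254 x 12 mm (short side along its x), about 2 kg, loose, on aluminium side rails and four rubber feet on cork pads. Origin: under its middle, level with the feet's undersides, 30 mm below the marble's top face; z up, x away from the robot, y left (turned up to 0.27 rad). One foot (any of the four, not told by its looks) ends 4 to 5 mm above its pad
- corner_near_left (a point): where to press the near left corner: on the marble's top face, at (-80, 105, 30) mm in the slab's frame. A firm corner does not give; the loose one dips about 4 mm under 1 to 3 N until its foot lands (the slab tilts 0.03 rad), and rises again when let go
- tab_near_left (a point): middle of the round thumb end (18 mm wide), upper face, of the near left shim tab, a steel tongue 13 mm wide, 4 mm thick, 49 mm long from its pivot pin at (-80, 140, 34) mm in the slab's frame, outside the marble's edge; it points along the slab's +x, sloping up. This point moves with it: 38 mm along from the pivot and 9 mm above the marble when flat; 23 and 35 mm when raised
- shim_near_left (a joint): angle of the near left shim tab, rad: 0 raised (sloping up 46 degrees), 0.8 pressed flat. Its cam drives that corner's foot down by 4.5 mm, evenly over the swing; it takes about 5 to 12 N at the thumb end and stays where it is left
- corner_near_right (a point): where to press the near right corner: on the marble's top face, at (-80, -105, 30) mm in the slab's frame. A firm corner does not give; the loose one dips about 4 mm under 1 to 3 N until its foot lands (the slab tilts 0.03 rad), and rises again when let go
- tab_near_right (a point): middle of the round thumb end (18 mm wide), upper face, of the near right shim tab, a steel tongue 13 mm wide, 4 mm thick, 49 mm long from its pivot pin at (-80, -140, 34) mm in the slab's frame, outside the marble's edge; it points along the slab's +x, sloping up. This point moves with it: 38 mm along from the pivot and 9 mm above the marble when flat; 23 and 35 mm when raised
- shim_near_right (a joint): angle of the near right shim tab, rad: 0 raised (sloping up 46 degrees), 0.8 pressed flat. Its cam drives that corner's foot down by 4.5 mm, evenly over the swing; it takes about 5 to 12 N at the thumb end and stays where it is left
- corner_far_left (a point): where to press the far left corner: on the marble's top face, at (80, 105, 30) mm in the slab's frame. A firm corner does not give; the loose one dips about 4 mm under 1 to 3 N until its foot lands (the slab tilts 0.03 rad), and rises again when let go
- tab_far_left (a point): middle of the round thumb end (18 mm wide), upper face, of the far left shim tab, a steel tongue 13 mm wide, 4 mm thick, 49 mm long from its pivot pin at (80, 140, 34) mm in the slab's frame, outside the marble's edge; it points along the slab's -x, sloping up. This point moves with it: 38 mm along from the pivot and 9 mm above the marble when flat; 23 and 35 mm when raised
- shim_far_left (a joint): angle of the far left shim tab, rad: 0 raised (sloping up 46 degrees), 0.8 pressed flat. Its cam drives that corner's foot down by 4.5 mm, evenly over the swing; it takes about 5 to 12 N at the thumb end and stays where it is left
- corner_far_right (a point): where to press the far right corner: on the marble's top face, at (80, -105, 30) mm in the slab's frame. A firm corner does not give; the loose one dips about 4 mm under 1 to 3 N until its foot lands (the slab tilts 0.03 rad), and rises again when let go
- tab_far_right (a point): middle of the round thumb end (18 mm wide), upper face, of the far right shim tab, a steel tongue 13 mm wide, 4 mm thick, 49 mm long from its pivot pin at (80, -140, 34) mm in the slab's frame, outside the marble's edge; it points along the slab's -x, sloping up. This point moves with it: 38 mm along from the pivot and 9 mm above the marble when flat; 23 and 35 mm when raised
- shim_far_right (a joint): angle of the far right shim tab, rad: 0 raised (sloping up 46 degrees), 0.8 pressed flat. Its cam drives that corner's foot down by 4.5 mm, evenly over the swing; it takes about 5 to 12 N at the thumb end and stays where it is left
- film_can: film can, 35 mm wide, 51 mm high, about 195 mm to the right of the slab's middle; a bystander, loose; origin at its underside
- eraser: eraser, 23 x 46 x 13 mm, left of the slab; a bystander, loose; origin at its underside
- brush: flat black brush, 189 x 52 x 14 mm, lying in front of the slab; a bystander, loose; origin at its underside
- pigment: squat tub with black lid, 56 mm wide, 52 mm high, at the near right; a bystander, loose; origin at its underside
- bottle: small brown bottle, 32 mm wide, 72 mm high, far left; a bystander, loose; origin at its underside
- brayer: ink roller with wooden grip, 67 x 142 x 33 mm, lying at the right; a bystander, loose; origin at its underside

How it is judged (in metres and radians):
On the way, in this order (a step that is already met when the one before it is completed fails the run):
1. the loose corner is pressed down by the fingers until the slab rocks (tilt over 0.018 rad), all tabs still raised (angle between slab's own z axis and vertical above 0.018 rad and contact force between the fingers and slab above 0.5 N and value of joint each of shim_near_left, shim_near_right, shim_far_left, shim_far_right below 0.2 rad), for 0.05 s.
2. one tab is flat, the other three are raised, the slab lies level (tilt under 0.008 rad) and the fingers are off it (((value of joint shim_near_left above 0.7 rad and value of joint each of shim_near_right, shim_far_left, shim_far_right below 0.2 rad) or (value of joint shim_near_right above 0.7 rad and value of joint each of shim_near_left, shim_far_left, shim_far_right below 0.2 rad) or (value of joint shim_far_left above 0.7 rad and value of joint each of shim_near_left, shim_near_right, shim_far_right below 0.2 rad) or (value of joint shim_far_right above 0.7 rad and value of joint each of shim_near_left, shim_near_right, shim_far_left below 0.2 rad)) and angle between slab's own z axis and vertical below 0.008 rad and contact force between the fingers and slab below 0.1 N), for 0.2 s.
3. the corner whose tab is flat is pressed with more than 4 N within 50 mm of its pressing point, and the slab stays level (tilt under 0.008 rad) (contact force between the fingers and slab above 4 N and angle between slab's own z axis and vertical below 0.008 rad and (((value of joint shim_near_left above 0.7 rad and value of joint each of shim_near_right, shim_far_left, shim_far_right below 0.2 rad) and horizontal distance between the grasp point and corner_near_left below 0.05 m) or ((value of joint shim_near_right above 0.7 rad and value of joint each of shim_near_left, shim_far_left, shim_far_right below 0.2 rad) and horizontal distance between the grasp point and corner_near_right below 0.05 m) or ((value of joint shim_far_left above 0.7 rad and value of joint each of shim_near_left, shim_near_right, shim_far_right below 0.2 rad) and horizontal distance between the grasp point and corner_far_left below 0.05 m) or ((value of joint shim_far_right above 0.7 rad and value of joint each of shim_near_left, shim_near_right, shim_far_left below 0.2 rad) and horizontal distance between the grasp point and corner_far_right below 0.05 m))), for 0.1 s.
At the end, for the whole second after the job is handed in: Exactly one tab is flat (over 0.7 rad), the other three raised (under 0.2 rad); the slab is at rest, level within 0.008 rad and within 20 mm of where it stood (((value of joint shim_near_left above 0.7 rad and value of joint each of shim_near_right, shim_far_left, shim_far_right below 0.2 rad) or (value of joint shim_near_right above 0.7 rad and value of joint each of shim_near_left, shim_far_left, shim_far_right below 0.2 rad) or (value of joint shim_far_left above 0.7 rad and value of joint each of shim_near_left, shim_near_right, shim_far_right below 0.2 rad) or (value of joint shim_far_right above 0.7 rad and value of joint each of shim_near_left, shim_near_right, shim_far_left below 0.2 rad)) and angle between slab's own z axis and vertical below 0.008 rad and distance of slab from where it was at the start of the episode below 0.02 m and linear speed of slab below 0.01 m/s and angular speed of slab below 0.05 rad/s); the robot touches nothing.
It fails at once if the slab is lifted or shifted by more than 25 mm, or tipped by more than 0.08 rad (distance of slab from where it was at the start of the episode above 0.025 m or angle between slab's own z axis and vertical above 0.08 rad).
It fails at once if two tabs are pressed (value of joint each of shim_near_left, shim_near_right above 0.35 rad or value of joint each of shim_far_left, shim_near_left above 0.35 rad or value of joint each of shim_far_left, shim_near_right above 0.35 rad or value of joint each of shim_far_left, shim_far_right above 0.35 rad or value of joint each of shim_far_right, shim_near_left above 0.35 rad or value of joint each of shim_far_right, shim_near_right above 0.35 rad).
It fails at once if a thing round the slab is moved by more than 20 mm (distance of any of film_can, eraser, brush, pigment, bottle, brayer from where it was at the start of the episode above 0.02 m).
It also fails if it takes over 64 s, if anything falls off the work surface, if the arm or the gripper's body presses on something with over 40 N, if the wrist force passes 120 N, or if a joint passes its speed limit or range.

ROBOT

A 7-joint arm with a two-finger parallel gripper is mounted at the origin on the work surface; the furniture and walls round the work are solid. World frame = base frame: x ahead of the robot, y to its left, z up, the work surface at z = 0. Lengths are in m, angles in degrees, forces in N, time in s.
With the tool pointing down it reaches from about 0.4 to 0.9 m from the base axis. Payload 5.6 kg.
Tool frame: the origin (TCP) lies midway between the tips of the shut fingers; the grasp point (between the pads) lies 19 mm behind it; z points along the fingers, x is the direction in which the jaws open and shut, and the axes are right-handed (so a half turn about z gives the same grasp; the last joint's range is limited). The gripper opens to 92 mm and grips with 3 to 60 N. Pads are 20 mm wide; open, the fingers measure 128 mm over their backs; the gripper's body (75 mm by 189 mm) begins 69 mm behind the grasp point.
Start: joints at [64.057, 26.786, -0.665, 91.828, 0.344, 61.387, -3.226], TCP at [0.259, -0.596, 0.215] pointing down, gripper open.
Joint ranges: [-144.91, 144.91], [-17.63, 115.5], [-89.93, 88.59], [15.96, 139.68], [-74.01, 254.01], [8.47, 105.57], [-167.45, 167.45]. Speed limits (degrees/s): [147.25, 147.25, 180, 180, 180, 180, 180].

INTERFACE

Orientations are given as a 3x3 rotation matrix whose columns are the frame's x, y, z axes.
In Python, from rig import manip gives the robot as it stands.
- The arm moves only by the tool drive_tool, never from a script. Its argument "steps" is a list of rows, each an object with "rot": the turn, a rotation vector about the tool's x, y, z in degrees, a list of three; "delta_pos": the shift along the tool's x, y, z in cm, a list of three; "grip": the finger opening in cm, from 0 to 9.19. In form: [{"rot": [rx, ry, rz], "delta_pos": [tx, ty, tz], "grip": grip}, ...]. A call has 1 to 20 rows; each row shifts and turns the commanded pose from where the row before left it, along the tool's axes as they then stand; what a row does not reach is not made up. A row lasts 1/8 s, in which the tool goes at most 62.5 mm and 10.7 degrees, less where a joint would pass 70% of its speed; a pose out of reach is approached as far as the arm can. A call with a gripper value outside its range is refused whole. The fingers move at their own pace and stop on an object; "squeeze" is the grip in N (left out, the last holds). Time passes only in rows, so rows that do not move let the fingers close. It gives the time, the measured TCP pose, the force and the opening at its end, in the units of the state.
- manip.get_state(): the state, without advancing time (a new reading comes with each control period).
- manip.camera(name): name is "side" or "top"; returns (picture, depth): 480x640x3 uint8, red, green, blue; 480x640 float32, m along the optical axis (not along the pixel's ray), 0 where there is no reading.
- manip.calibration(name): a dict with "fx", "fy", "cx", "cy" (pixels), "rvec" (rotation vector, rad) and "tvec" (3), from world to camera coordinates, as OpenCV has them. Camera axes: x right, y down, z forward; pixel columns grow to the right and rows downward; lengths in m; the calibration is good to about 2 mm. A picture is of the moment at which its call begins. calibration takes no time and is no camera call.
- manip.job_done(): hands the job in, once; it reports no verdict.
The state is a dict: "clock": time; "joint_positions": joint angles; "dq": joint speeds; "tau": joint torques, N m; "tool_pos": TCP position; "tool_rot": TCP orientation; "force": force on the tool from outside, world axes, zero at the start; "torque": the same for the moment, N m; "width": finger opening in m.
Only numpy, scipy, OpenCV 4.12 (cv2) and the standard library are available. Lean on these libraries where they do the work, as an engineer would, in place of code of your own. Each camera call takes 0.05 s, during which the arm holds its last target.

## Working session

There is one attempt and no reset: what is moved stays moved. The work goes in short steps, Python scripts to look and compute and a tool call to move; the robot and the scene stay as the last step left them, time stands still between calls to the robot, and variables do not carry over. Pictures are saved under pics/ and viewed, and the job is handed in when it is done.

Besides the shell and the picture viewer there is one more tool, called after "Emit:" as name(argument=value, ...), one argument or row to a line, values as JSON. drive_tool: Moves the arm, as the interface text tells. Its arguments: {"type":"object","properties":{"steps":{"type":"array"},"squeeze":{"type":"number"}},"required":["steps"]}

```bash
mkdir -p pics; ls
cat > h.py <<'E'
import numpy as np, cv2
from rig import manip
def cam(n,tag):
    p,d=manip.camera(n); cv2.imwrite(f'pics/{tag}.png',p[:,:,::-1]); np.save(f'pics/{tag}.npy',d); return p,d
def w(n,d,u,v,r=1):
    c=manip.calibration(n);R=cv2.Rodrigues(np.array(c['rvec'],float))[0];t=np.array(c['tvec'],float).ravel()
    q=d[v-r:v+r+1,u-r:u+r+1];z=np.median(q[q>0])
    return R.T@(np.array([(u-c['cx'])/c['fx']*z,(v-c['cy'])/c['fy']*z,z])-t)
def pix(n,P):
    c=manip.calibration(n);K=np.array([[c['fx'],0,c['cx']],[0,c['fy'],c['cy']],[0,0,1.]])
    return cv2.projectPoints(np.array(P,float).reshape(-1,3),np.array(c['rvec'],float),np.array(c['tvec'],float),K,None)[0].reshape(-1,2)
E
python3 - <<'E'
from h import *
np.set_printoptions(precision=4,suppress=True)
cam('top','top0');cam('side','side0')
for k,v in manip.get_state().items(): print(k,v)
E
```

```text
pics
clock 0.1
joint_positions [64.0565 26.8309 -0.6638 91.8737  0.3438 61.3855 -3.2266]
dq [-0.0249 -0.1792 -0.0769 -0.1187 -0.1292  0.0219 -0.0637]
tau [  0.0015 -52.1651  -0.0121 -24.4367  -0.0567   0.0142   0.0001]
tool_pos [ 0.2587 -0.5958  0.2138]
tool_rot [[ 0.3983 -0.9172 -0.0007]
 [-0.9172 -0.3983  0.0014]
 [-0.0015  0.0001 -1.    ]]
force [ 0.249   0.2676 -0.318 ]
torque [ 0.0287  0.0173 -0.0194]
width 0.09204177639847297
```

View pics/top0.png

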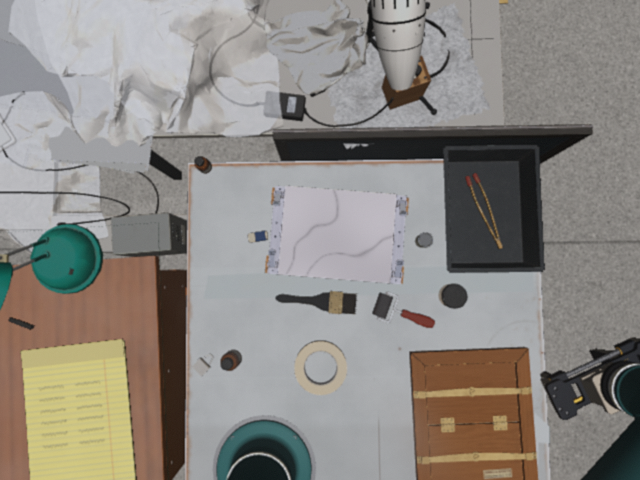

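View pics/side0.png

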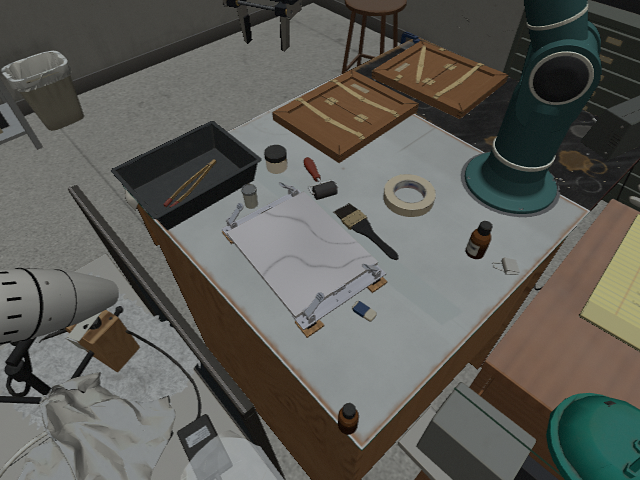

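Run:
```python
from h import *
np.set_printoptions(precision=4,suppress=True)
d=np.load('pics/top0.npy');p=cv2.imread('pics/top0.png')
c=manip.calibration('top');R=cv2.Rodrigues(np.array(c['rvec'],float))[0];t=np.array(c['tvec'],float).ravel()
vv,uu=np.mgrid[0:480,0:640];X=np.stack([(uu-c['cx'])/c['fx']*d,(vv-c['cy'])/c['fy']*d,d],-1)-t;W=X@R
m=(abs(W[...,2]-0.036)<0.012)&(p.min(2)>170)
m[:, :265]=0;m[:,412:]=0;m[:175]=0;m[295:]=0
print(c['tvec'],m.sum(),np.median(W[m][:,2]))
m=cv2.morphologyEx(m.astype(np.uint8),cv2.MORPH_OPEN,np.ones((7,7)))
n,l,s,_=cv2.connectedComponentsWithStats(m);k=1+np.argmax(s[1:,4]);M=l==k
P=W[M];z=np.median(P[:,2]);print('z',z)
r=cv2.minAreaRect((P[:,:2]*1000).astype(np.float32));print(r,cv2.boxPoints(r))
A=np.c_[P[:,:2],np.ones(len(P))];print(np.linalg.lstsq(A,P[:,2],rcond=None)[0])
cv2.imwrite('pics/crop.png',cv2.resize(p[170:300,240:440],None,fx=4,fy=4,interpolation=cv2.INTER_CUBIC))
for n,(u,v) in dict(board=(430,140),tray=(447,210),can=(424,240),brayer=(385,305),tub=(453,295),bottle=(203,164),eraser=(258,237),table=(350,440)).items(): print(n,w('top',d,u,v))
s=cv2.imread('pics/side0.png');cv2.imwrite('pics/crops.png',cv2.resize(s[160:350,200:410],None,fx=3.5,fy=3.5*0.85,interpolation=cv2.INTER_CUBIC))
```

```text
[-0.1185  0.5268  1.161 ] 9337 0.037487063809429365
z 0.0375858424641846
((545.1015014648438, -175.59701538085938), (144.70924377441406, 287.9722595214844), 23.36548614501953) [[ 421.5762  -72.1141]
 [ 535.7846 -336.4709]
 [ 668.6268 -279.0799]
 [ 554.4184  -14.7232]]
[0.0014 0.0015 0.0371]
board [ 0.7845 -0.4225 -0.1357]
tray [ 0.5725 -0.4125  0.0691]
can [ 0.5083 -0.3638  0.0503]
brayer [ 0.3644 -0.2762  0.031 ]
tub [ 0.386  -0.4237  0.0525]
bottle [0.6869 0.1311 0.0526]
eraser [0.5223 0.0113 0.0148]
table [ 0.061  -0.1943  0.0001]
```

View pics/crop.png

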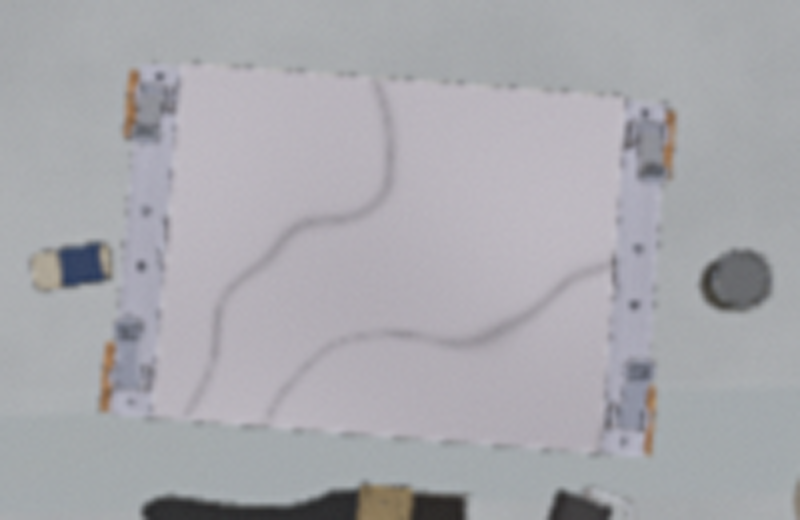

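View pics/crops.png

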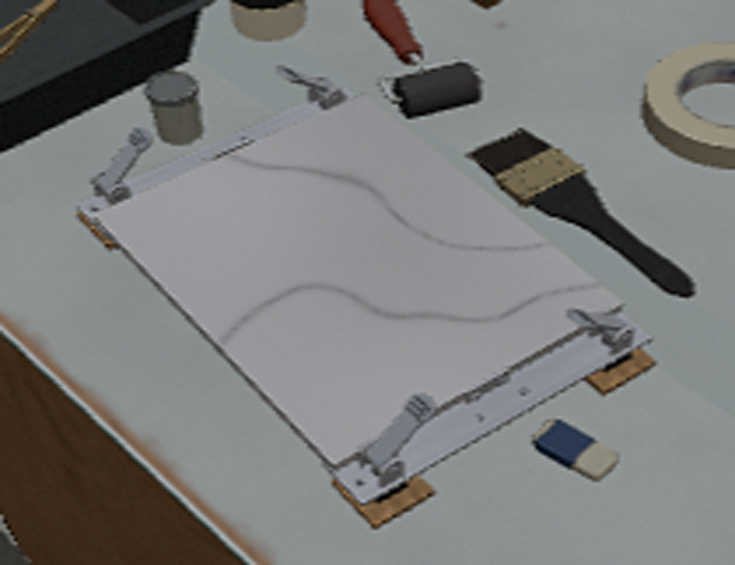

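```bash
cat >> h.py <<'E'
def ray(n,u,v,z):
    c=manip.calibration(n);R=cv2.Rodrigues(np.array(c['rvec'],float))[0];t=np.array(c['tvec'],float).ravel()
    o=-R.T@t;e=R.T@np.array([(u-c['cx'])/c['fx'],(v-c['cy'])/c['fy'],1.]);return o+e*(z-o[2])/e[2]
E
python3 - <<'E'
from h import *
np.set_printoptions(precision=4,suppress=True)
C=dict(FL=(178,64),FR=(625,97),NL=(152,417),NR=(604,453))
L=dict(FL=(.1015,.127),FR=(.1015,-.127),NL=(-.1015,.127),NR=(-.1015,-.127))
S=[];D=[]
for k,(x,y) in C.items():
    q=ray('top',240+(x+.5)/4-.5,170+(y+.5)/4-.5,.0375);print(k,q);S.append(L[k]);D.append(q[:2])
S=np.array(S);D=np.array(D);m=D.mean(0);H=(S.T@(D-m));a=np.arctan2(H[0,1]-H[1,0],H[0,0]+H[1,1])
R=np.array([[np.cos(a),-np.sin(a)],[np.sin(a),np.cos(a)]]);print(m,a,D-m-S@R.T)
print('film',R.T@(w('top',np.load('pics/top0.npy'),424,240)[:2]-m))
for n,x,y in [('NL',-1,1),('NR',-1,-1),('FL',1,1),('FR',1,-1)]:
    print(n,'corner',m+R@[x*.08,y*.105],'tabraised',m+R@[x*.057,y*.14],'flat',m+R@[x*.042,y*.14],'pix corner',pix('side',np.r_[m+R@[x*.08,y*.105],.0375]),'tabpix',pix('side',np.r_[m+R@[x*.057,y*.14],.0375+.035]))
E
```

```text
FL [ 0.6374 -0.0516  0.0375]
FR [ 0.6149 -0.3056  0.0375]
NL [ 0.4367 -0.0358  0.0375]
NR [ 0.4138 -0.2891  0.0375]
[ 0.5257 -0.1705] -0.08562804498115409 [[-0.0003  0.0011]
 [-0.0011  0.0002]
 [ 0.0013 -0.0005]
 [ 0.0001 -0.0008]]
film [-0.0008 -0.1941]
NL corner [ 0.455  -0.0591] tabraised [ 0.4809 -0.0262] flat [ 0.4958 -0.0274] pix corner [[362.9698 259.3594]] tabpix [[367.2579 266.0026]]
NR corner [ 0.437  -0.2683] tabraised [ 0.457  -0.3051] flat [ 0.4719 -0.3064] pix corner [[301.393  200.0868]] tabpix [[283.0012 184.5232]]
FL corner [ 0.6144 -0.0728] tabraised [ 0.5945 -0.0359] flat [ 0.5795 -0.0346] pix corner [[297.8509 301.6136]] tabpix [[318.9462 297.8828]]
FR corner [ 0.5964 -0.282 ] tabraised [ 0.5705 -0.3149] flat [ 0.5556 -0.3136] pix corner [[239.7978 233.4261]] tabpix [[238.2343 207.5393]]
```

Emit:
drive_tool(
  steps=[
    {"rot": [0, 0, -10], "delta_pos": [0, 0, 0], "grip": 0},
    {"rot": [0, 0, -10], "delta_pos": [0, 0, 0], "grip": 0},
    {"rot": [0, 0, -10], "delta_pos": [0, 0, 0], "grip": 0},
    {"rot": [0, 0, -10], "delta_pos": [0, 0, 0], "grip": 0},
    {"rot": [0, 0, -10], "delta_pos": [0, 0, 0], "grip": 0},
    {"rot": [0, 0, -10], "delta_pos": [0, 0, 0], "grip": 0},
    {"rot": [0, 0, -1.6], "delta_pos": [0, 0, 0], "grip": 0},
    {"rot": [0, 0, 0], "delta_pos": [0, 0, 0], "grip": 0},
  ],
  squeeze=20,
)

```text
clock: 1.1
tool_pos: [0.2587, -0.5961, 0.2143]
tool_rot: [[0.996, -0.088, -0.0], [-0.088, -0.996, 0.0], [-0.0, -0.0, -1.0]]
force: [0.6, -0.8, 0.1]
width: 0.014
```

Emit:
drive_tool(
  steps=[
    {"rot": [0, 0, 0], "delta_pos": [1.484, -3.424, 0], "grip": 0},
    {"rot": [0, 0, 0], "delta_pos": [1.484, -3.424, 0], "grip": 0},
    {"rot": [0, 0, 0], "delta_pos": [1.484, -3.424, 0], "grip": 0},
    {"rot": [0, 0, 0], "delta_pos": [1.484, -3.424, 0], "grip": 0},
    {"rot": [0, 0, 0], "delta_pos": [1.484, -3.424, 0], "grip": 0},
    {"rot": [0, 0, 0], "delta_pos": [1.484, -3.424, 0], "grip": 0},
    {"rot": [0, 0, 0], "delta_pos": [1.484, -3.424, 0], "grip": 0},
    {"rot": [0, 0, 0], "delta_pos": [1.484, -3.424, 0], "grip": 0},
    {"rot": [0, 0, 0], "delta_pos": [1.484, -3.424, 0], "grip": 0},
    {"rot": [0, 0, 0], "delta_pos": [1.484, -3.424, 0], "grip": 0},
    {"rot": [0, 0, 0], "delta_pos": [0, 0, 4], "grip": 0},
    {"rot": [0, 0, 0], "delta_pos": [0, 0, 4], "grip": 0},
    {"rot": [0, 0, 0], "delta_pos": [0, 0, 4], "grip": 0},
    {"rot": [0, 0, 0], "delta_pos": [0, 0, 3], "grip": 0},
    {"rot": [0, 0, 0], "delta_pos": [0, 0, 1], "grip": 0},
    {"rot": [0, 0, 0], "delta_pos": [0, 0, 0], "grip": 0},
    {"rot": [0, 0, 0], "delta_pos": [0, 0, 0], "grip": 0},
  ],
)

```text
clock: 3.22
tool_pos: [0.4371, -0.2683, 0.0558]
tool_rot: [[0.996, -0.086, 0.002], [-0.086, -0.996, -0.001], [0.002, 0.001, -1.0]]
force: [0.5, 0.0, 0.9]
width: 0.0005
```

Emit:
drive_tool(
  steps=[
    {"rot": [0, 0, 0], "delta_pos": [0, 0, 0.7], "grip": 0},
    {"rot": [0, 0, 0], "delta_pos": [0, 0, 0.7], "grip": 0},
    {"rot": [0, 0, 0], "delta_pos": [0, 0, 0.2], "grip": 0},
    {"rot": [0, 0, 0], "delta_pos": [0, 0, 0.1], "grip": 0},
    {"rot": [0, 0, 0], "delta_pos": [0, 0, 0.1], "grip": 0},
    {"rot": [0, 0, 0], "delta_pos": [0, 0, 0], "grip": 0},
  ],
)

```text
clock: 3.98
tool_pos: [0.436, -0.2678, 0.0366]
tool_rot: [[0.996, -0.086, -0.0], [-0.086, -0.996, -0.0], [-0.0, 0.0, -1.0]]
force: [-0.8, 0.5, 1.2]
width: 0.0006
```

Emit:
drive_tool(
  steps=[
    {"rot": [0, 0, 0], "delta_pos": [0, 0, 0.1], "grip": 0},
    {"rot": [0, 0, 0], "delta_pos": [0, 0, 0.1], "grip": 0},
    {"rot": [0, 0, 0], "delta_pos": [0, 0, 0], "grip": 0},
  ],
)

```text
clock: 4.35
tool_pos: [0.436, -0.2679, 0.0345]
tool_rot: [[0.996, -0.086, -0.0], [-0.086, -0.996, -0.0], [-0.0, 0.0, -1.0]]
force: [-1.5, -0.7, 2.0]
width: 0.0004
```

Emit:
drive_tool(
  steps=[
    {"rot": [0, 0, 0], "delta_pos": [0, 0, 0.1], "grip": 0},
    {"rot": [0, 0, 0], "delta_pos": [0, 0, 0], "grip": 0},
  ],
)

```text
clock: 4.6
tool_pos: [0.4361, -0.268, 0.0339]
tool_rot: [[0.996, -0.086, -0.0], [-0.086, -0.996, -0.0], [-0.0, 0.0, -1.0]]
force: [-2.4, 1.2, 5.2]
width: 0.0002
```

Run:
```python
from h import *
p,d=cam('side','s1')
print(manip.get_state()['force'],manip.get_state()['tool_pos'])
cv2.imwrite('pics/s1c.png',cv2.resize(p[120:320,200:410,::-1],None,fx=3.5,fy=3,interpolation=cv2.INTER_CUBIC))
p,d=cam('top','t1')
c=manip.calibration('top');R=cv2.Rodrigues(np.array(c['rvec'],float))[0];t=np.array(c['tvec'],float).ravel()
for tag in('top0','t1'):
    d=np.load(f'pics/{tag}.npy');vv,uu=np.mgrid[0:480,0:640];W=(np.stack([(uu-c['cx'])/c['fx']*d,(vv-c['cy'])/c['fy']*d,d],-1)-t)@R
    P=W[192:270,288:388].reshape(-1,3);P=P[abs(P[:,2]-.037)<.008]
    print(tag,len(P),np.linalg.lstsq(np.c_[P[:,:2]-[.5257,-.1705],np.ones(len(P))],P[:,2],rcond=None)[0])
```

```text
[-3.22872338 -0.61725416  6.10402507] [ 0.43609495 -0.26799682  0.03390373]
top0 7739 [0.00057395 0.00085737 0.03761081]
t1 7029 [0.02755795 0.01287729 0.03771881]
```

View pics/s1c.png

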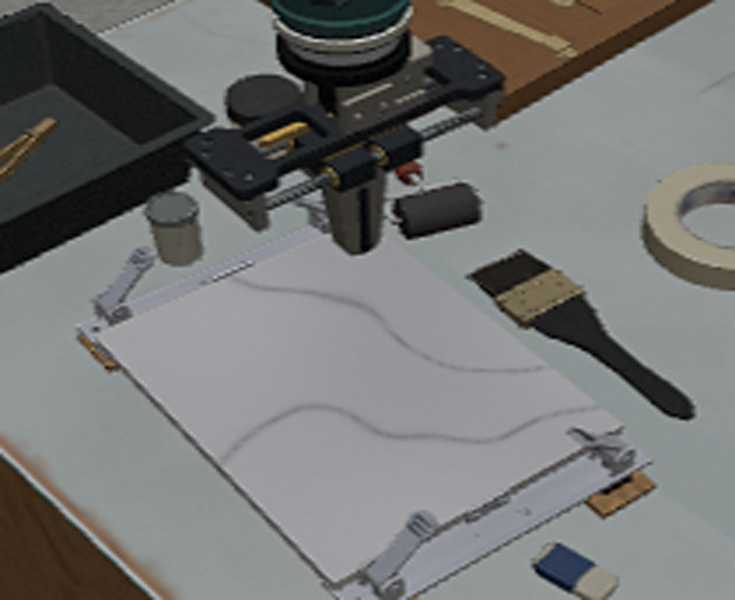

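Emit:
drive_tool(
  steps=[
    {"rot": [0, 0, 0], "delta_pos": [0, 0, -0.2], "grip": 0},
    {"rot": [0, 0, 0], "delta_pos": [0, 0, -0.2], "grip": 0},
    {"rot": [0, 0, 0], "delta_pos": [0, 0, -0.3], "grip": 0},
    {"rot": [0, 0, 0], "delta_pos": [0, 0, -1], "grip": 0},
    {"rot": [0, 0, 0], "delta_pos": [0, 0, -2], "grip": 0},
    {"rot": [0, 0, 0], "delta_pos": [0, 0, -2], "grip": 0},
    {"rot": [0, 0, 0], "delta_pos": [0, 0, -2], "grip": 0},
    {"rot": [0, 0, 0], "delta_pos": [0, 0, 0], "grip": 0},
    {"rot": [0, 0, 0], "delta_pos": [0, 0, 0], "grip": 0},
  ],
)

```text
clock: 5.82
tool_pos: [0.4358, -0.2677, 0.1102]
tool_rot: [[0.996, -0.086, -0.0], [-0.086, -0.996, 0.0], [-0.0, -0.0, -1.0]]
force: [-0.1, -0.8, 0.3]
width: 0.0
```

Emit:
drive_tool(
  steps=[
    {"rot": [0, 0, 0], "delta_pos": [1.87, 1.77, 0], "grip": 0},
    {"rot": [0, 0, 0], "delta_pos": [1.86, 1.77, 0], "grip": 0},
    {"rot": [0, 0, 0], "delta_pos": [0, 0, 1], "grip": 0},
    {"rot": [0, 0, 0], "delta_pos": [0, 0, 1], "grip": 0},
    {"rot": [0, 0, 0], "delta_pos": [0, 0, 0], "grip": 0},
    {"rot": [0, 0, 0], "delta_pos": [0, 0, 0], "grip": 0},
  ],
)

```text
clock: 6.58
tool_pos: [0.47, -0.3057, 0.0905]
tool_rot: [[0.996, -0.085, -0.0], [-0.085, -0.996, 0.0], [-0.001, -0.0, -1.0]]
force: [-0.2, -0.6, 0.8]
width: 0.0005
```

Run:
```python
from h import *
p,d=cam('side','s2')
print(manip.get_state()['tool_pos'],pix('side',manip.get_state()['tool_pos']))
cv2.imwrite('pics/s2c.png',cv2.resize(p[130:230,220:350,::-1],None,fx=6,fy=6,interpolation=cv2.INTER_CUBIC))
```

```text
[ 0.47023247 -0.30598468  0.09074179] [[277.37694698 181.03423841]]
```

View pics/s2c.png

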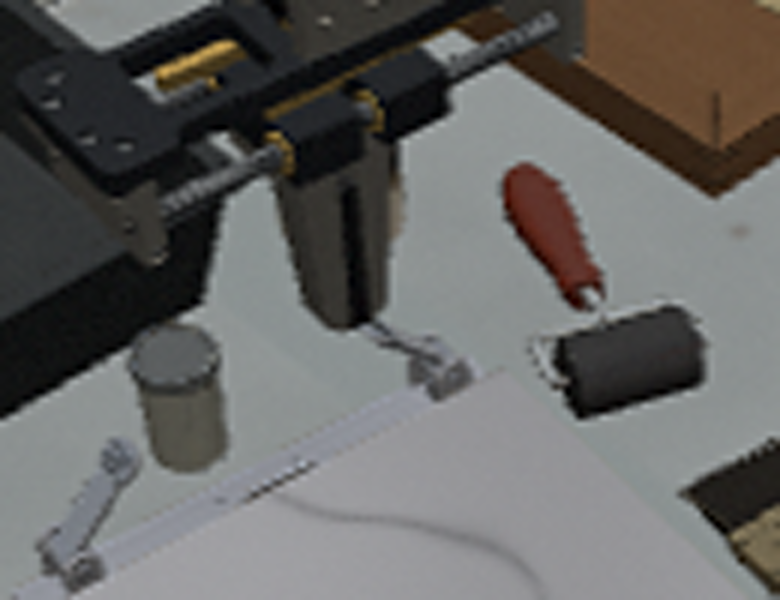

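The fingertips (crop ~(350,325)) hang just above the near-right tab's thumb end; the tab's pivot is at (440,370). Pressing it down slowly.

Emit:
drive_tool(
  steps=[
    {"rot": [0, 0, 0], "delta_pos": [0, 0, 0.7], "grip": 0},
    {"rot": [0, 0, 0], "delta_pos": [0, 0, 0.5], "grip": 0},
    {"rot": [0, 0, 0], "delta_pos": [0, 0, 0.3], "grip": 0},
    {"rot": [0, 0, 0], "delta_pos": [0, 0, 0.3], "grip": 0},
    {"rot": [0, 0, 0], "delta_pos": [0, 0, 0.3], "grip": 0},
    {"rot": [0, 0, 0], "delta_pos": [0, 0, 0.3], "grip": 0},
    {"rot": [0, 0, 0], "delta_pos": [0, 0, 0.3], "grip": 0},
    {"rot": [0, 0, 0], "delta_pos": [0, 0, 0.3], "grip": 0},
  ],
)

```text
clock: 7.62
tool_pos: [0.4797, -0.3072, 0.0652]
tool_rot: [[0.996, -0.084, 0.018], [-0.084, -0.996, -0.005], [0.018, 0.004, -1.0]]
force: [12.3, 1.0, 16.1]
width: 0.0001
```

Run:
```python
from h import *
p,d=cam('side','s3');t,_=cam('top','t3')
s=manip.get_state();print(s['tool_pos'],s['force'])
a=cv2.resize(p[130:230,220:350,::-1],None,fx=6,fy=6,interpolation=cv2.INTER_CUBIC)
cv2.imwrite('pics/s3c.png',a)
cv2.imwrite('pics/t3c.png',cv2.resize(t[170:300,240:440,::-1],None,fx=4,fy=4,interpolation=cv2.INTER_CUBIC))
```

```text
[ 0.47968435 -0.30709418  0.06499136] [10.5071402   0.89035747 13.21681239]
```

View pics/s3c.png

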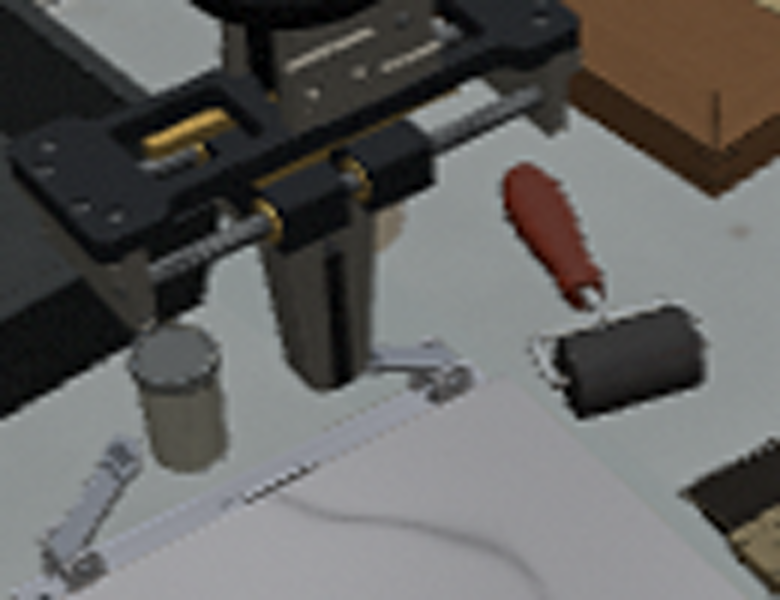

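View pics/t3c.png

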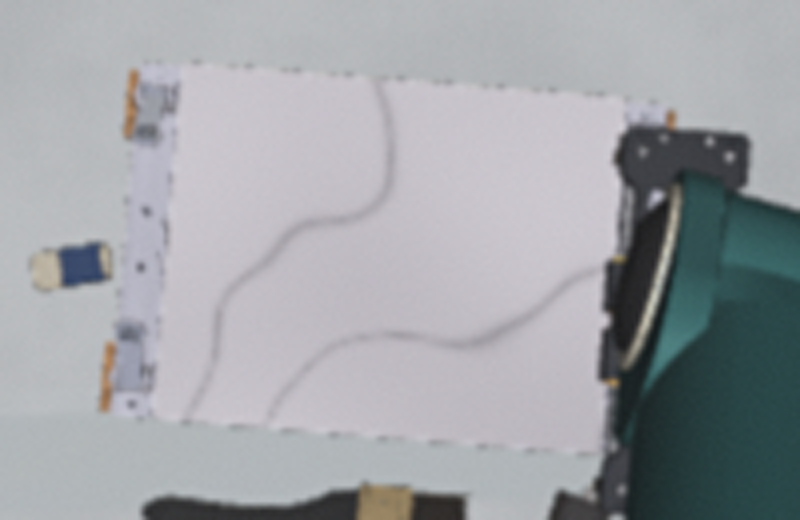

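The slab hasn't shifted (marble corners unchanged in the top crop). The tab is about half down and drags the fingers along +x, so I follow its arc a little.

Emit:
drive_tool(
  steps=[
    {"rot": [0, 0, 0], "delta_pos": [0.3, 0, 0.2], "grip": 0},
    {"rot": [0, 0, 0], "delta_pos": [0.2, 0, 0.3], "grip": 0},
    {"rot": [0, 0, 0], "delta_pos": [0.1, 0, 0.3], "grip": 0},
    {"rot": [0, 0, 0], "delta_pos": [0, 0, 0.3], "grip": 0},
  ],
)

```text
clock: 8.22
tool_pos: [0.4835, -0.3075, 0.0527]
tool_rot: [[0.996, -0.084, 0.014], [-0.084, -0.996, -0.004], [0.014, 0.003, -1.0]]
force: [9.1, 0.2, 7.5]
width: 0.0005
```

Emit:
drive_tool(
  steps=[
    {"rot": [0, 0, 0], "delta_pos": [0, 0, 0.3], "grip": 0},
    {"rot": [0, 0, 0], "delta_pos": [0, 0, 0.2], "grip": 0},
    {"rot": [0, 0, 0], "delta_pos": [0, 0, 0.2], "grip": 0},
    {"rot": [0, 0, 0], "delta_pos": [0, 0, 0], "grip": 0},
  ],
)

```text
clock: 8.72
tool_pos: [0.482, -0.3076, 0.0448]
tool_rot: [[0.996, -0.084, 0.011], [-0.084, -0.996, -0.003], [0.011, 0.002, -1.0]]
force: [8.2, -0.5, 4.3]
width: 0.0002
```

Emit:
drive_tool(
  steps=[
    {"rot": [0, 0, 0], "delta_pos": [0, 0, 0.2], "grip": 0},
    {"rot": [0, 0, 0], "delta_pos": [0, 0, 0], "grip": 0},
  ],
)

```text
clock: 8.98
tool_pos: [0.4822, -0.3077, 0.0433]
tool_rot: [[0.996, -0.084, 0.011], [-0.084, -0.996, -0.004], [0.011, 0.003, -1.0]]
force: [7.0, -0.2, 8.3]
width: 0.0004
```

Run:
```python
from h import *
p,d=cam('side','s4')
s=manip.get_state();print(s['tool_pos'],s['force'])
cv2.imwrite('pics/s4c.png',cv2.resize(p[130:230,220:350,::-1],None,fx=6,fy=6,interpolation=cv2.INTER_CUBIC))
```

```text
[ 0.48223449 -0.30765928  0.04333362] [6.81857992 0.23804107 8.34004364]
```

View pics/s4c.png

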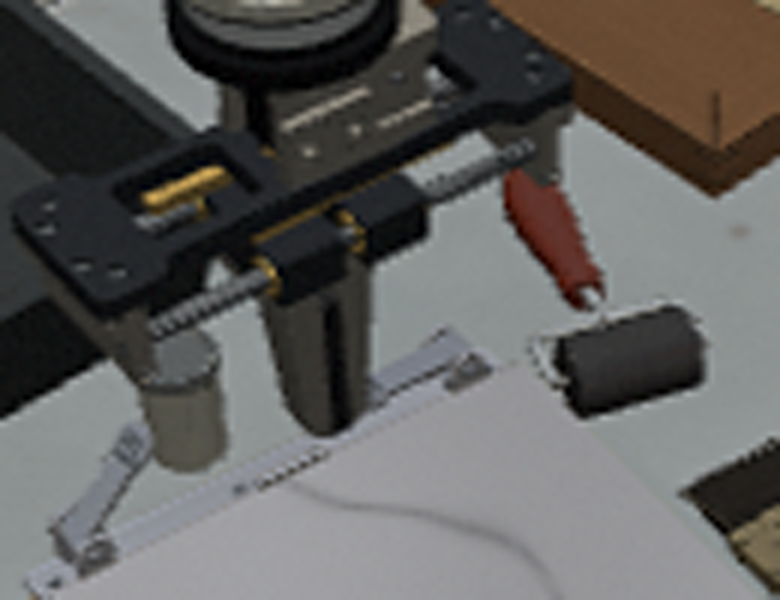

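Run:
```python
from h import *
t,_=cam('top','t4')
cv2.imwrite('pics/t4c.png',cv2.resize(t[170:300,240:440,::-1],None,fx=4,fy=4,interpolation=cv2.INTER_CUBIC))
```

```text
(no output)
```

View pics/t4c.png

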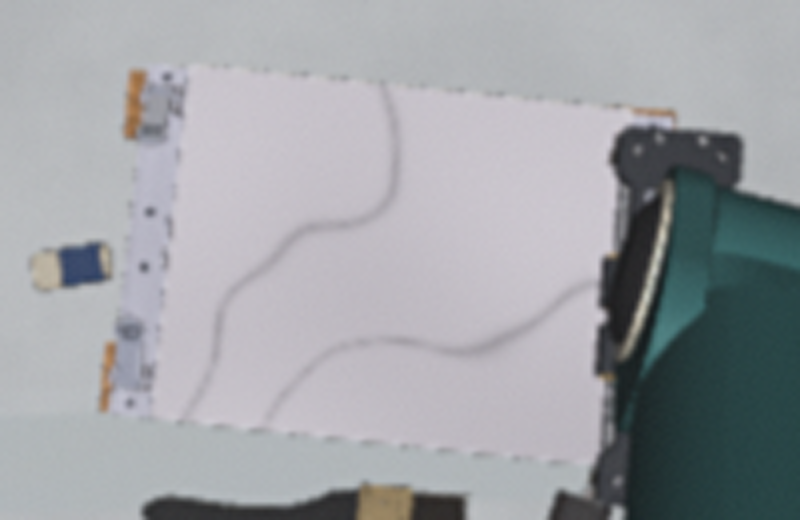

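The near-right tab looks flat. The slab has turned slightly (right side ~6 mm toward the robot, centre ~4 mm), so I relieve the side force first, then press once more and lift.

Emit:
drive_tool(
  steps=[
    {"rot": [0, 0, 0], "delta_pos": [0.3, 0, 0], "grip": 0},
    {"rot": [0, 0, 0], "delta_pos": [0.3, 0, 0], "grip": 0},
    {"rot": [0, 0, 0], "delta_pos": [0, 0, 0.1], "grip": 0},
    {"rot": [0, 0, 0], "delta_pos": [0, 0, 0.1], "grip": 0},
    {"rot": [0, 0, 0], "delta_pos": [0, 0, 0], "grip": 0},
  ],
)

```text
clock: 9.7
tool_pos: [0.4852, -0.308, 0.0405]
tool_rot: [[0.996, -0.085, 0.005], [-0.085, -0.996, -0.002], [0.006, 0.002, -1.0]]
force: [2.0, 0.8, 9.5]
width: 0.0008
```

Emit:
drive_tool(
  steps=[
    {"rot": [0, 0, 0], "delta_pos": [0, 0, -0.3], "grip": 0},
    {"rot": [0, 0, 0], "delta_pos": [0, 0, -0.5], "grip": 0},
    {"rot": [0, 0, 0], "delta_pos": [0, 0, -1.5], "grip": 0},
    {"rot": [0, 0, 0], "delta_pos": [0, 0, -3], "grip": 0},
    {"rot": [0, 0, 0], "delta_pos": [0, 0, -4], "grip": 0},
    {"rot": [0, 0, 0], "delta_pos": [0, 0, 0], "grip": 0},
  ],
)

```text
clock: 10.45
tool_pos: [0.4838, -0.3083, 0.1351]
tool_rot: [[0.996, -0.086, 0.005], [-0.086, -0.996, -0.003], [0.005, 0.003, -1.0]]
force: [0.2, -0.7, -0.5]
width: 0.0002
```

```bash
cat > look.py <<'E'
from h import *
import sys
k=sys.argv[1]
p,d=cam('side','s'+k);t,_=cam('top','t'+k)
s=manip.get_state();print(s['tool_pos'],s['force'])
a=cv2.resize(p[130:230,220:350,::-1],None,fx=6,fy=6,interpolation=cv2.INTER_CUBIC)
cv2.imwrite(f'pics/s{k}c.png',a)
cv2.imwrite(f'pics/t{k}c.png',cv2.resize(t[170:300,240:440,::-1],None,fx=4,fy=4,interpolation=cv2.INTER_CUBIC))
c=manip.calibration('top');R=cv2.Rodrigues(np.array(c['rvec'],float))[0];tt=np.array(c['tvec'],float).ravel()
d=np.load(f'pics/t{k}.npy');vv,uu=np.mgrid[0:480,0:640];W=(np.stack([(uu-c['cx'])/c['fx']*d,(vv-c['cy'])/c['fy']*d,d],-1)-tt)@R
P=W[192:270,288:388].reshape(-1,3);P=P[abs(P[:,2]-.037)<.008]
print('plane',len(P),np.linalg.lstsq(np.c_[P[:,:2]-[.5257,-.1705],np.ones(len(P))],P[:,2],rcond=None)[0])
E
python3 look.py 5
```

```text
[ 0.48170343 -0.3073947   0.13190372] [ 1.00795257 -0.45658633 -0.65928937]
plane 7686 [0.00061903 0.00064286 0.03758524]
```

View pics/s5c.png

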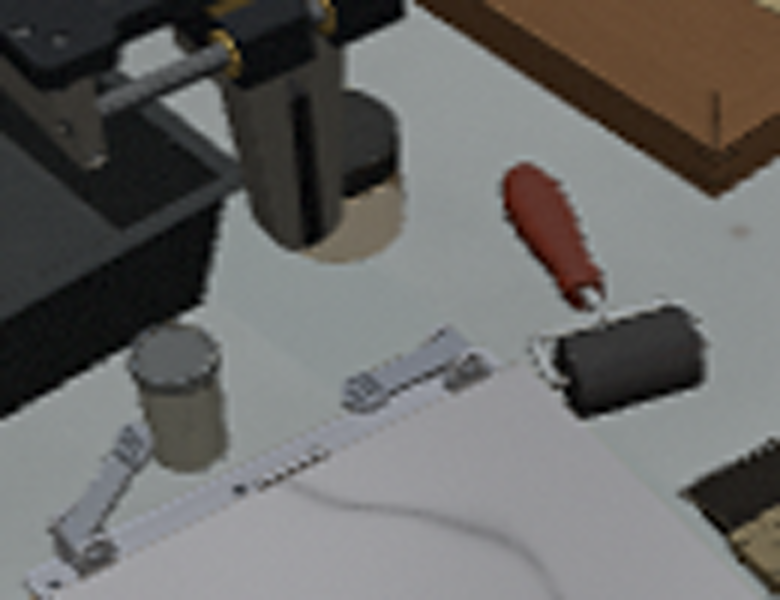

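View pics/t5c.png

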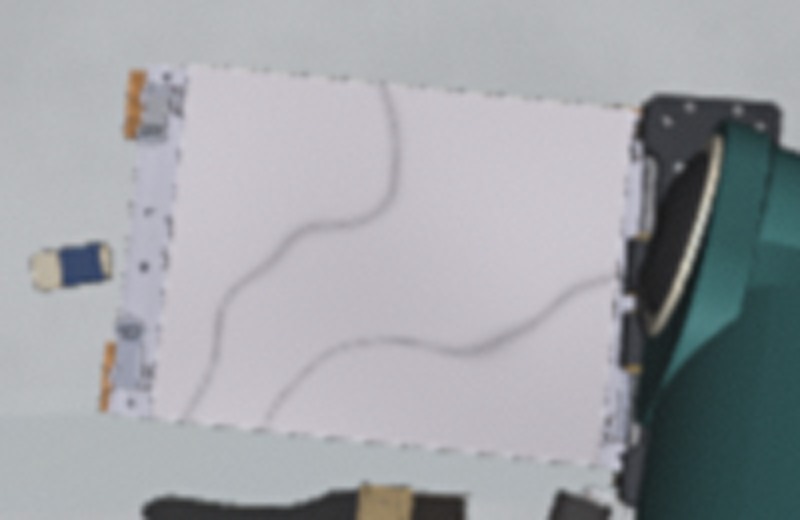

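Run:
```python
from h import *
np.set_printoptions(precision=4,suppress=True)
C=dict(FL=(188,66),FR=(640,108),NL=(152,418),NR=(612,466))
L=dict(FL=(.1015,.127),FR=(.1015,-.127),NL=(-.1015,.127),NR=(-.1015,-.127))
S=[];D=[]
for k,(x,y) in C.items():
    q=ray('top',240+(x+.5)/4-.5,170+(y+.5)/4-.5,.0375);S.append(L[k]);D.append(q[:2])
S=np.array(S);D=np.array(D);m=D.mean(0);H=(S.T@(D-m));a=np.arctan2(H[0,1]-H[1,0],H[0,0]+H[1,1])
R=np.array([[np.cos(a),-np.sin(a)],[np.sin(a),np.cos(a)]]);print(m,a,D-m-S@R.T)
print('corner',m+R@[-.08,-.105],'thumb',m+R@[-.042,-.14],'piv',m+R@[-.08,-.14])
for z in(.047,.055): print(pix('side',np.r_[m+R@[-.042,-.14],z]))
d=np.load('pics/s5.npy')
for u,v in[(280,194),(281,195),(283,193),(286,191),(289,189),(292,188),(295,187)]:
    q=w('side',d,u,v,0);print(u,v,q,R.T@(q[:2]-m))
```

```text
[ 0.5218 -0.1751] -0.10826478625268314 [[-0.0003  0.0025]
 [-0.0005 -0.0016]
 [ 0.0015  0.0021]
 [-0.0007 -0.003 ]]
corner [ 0.431  -0.2709] thumb [ 0.465  -0.3098] piv [ 0.4272 -0.3056]
[[279.76  193.462]]
[[279.4801 190.896 ]]
280 194 [ 0.4655 -0.3083  0.0467] [-0.0417 -0.1385]
281 195 [ 0.4656 -0.3046  0.0463] [-0.0419 -0.1348]
283 193 [ 0.4591 -0.3054  0.0476] [-0.0483 -0.1363]
286 191 [ 0.4499 -0.3059  0.0475] [-0.0573 -0.1378]
289 189 [ 0.44   -0.3074  0.0461] [-0.0671 -0.1404]
292 188 [ 0.4337 -0.3043  0.0474] [-0.0737 -0.1379]
295 187 [ 0.4257 -0.3032  0.0461] [-0.0817 -0.1377]
```

Emit:
drive_tool(
  steps=[
    {"rot": [0, 0, 0], "delta_pos": [-2.68, -1.7, 0], "grip": 0},
    {"rot": [0, 0, 0], "delta_pos": [-2.68, -1.7, 0], "grip": 0},
    {"rot": [0, 0, 0], "delta_pos": [0, 0, 4], "grip": 0},
    {"rot": [0, 0, 0], "delta_pos": [0, 0, 3], "grip": 0},
    {"rot": [0, 0, 0], "delta_pos": [0, 0, 1], "grip": 0},
    {"rot": [0, 0, 0], "delta_pos": [0, 0, 0], "grip": 0},
    {"rot": [0, 0, 0], "delta_pos": [0, 0, 0], "grip": 0},
  ],
)

```text
clock: 11.42
tool_pos: [0.4324, -0.2691, 0.0523]
tool_rot: [[0.996, -0.086, 0.001], [-0.086, -0.996, -0.001], [0.001, 0.001, -1.0]]
force: [0.0, 0.7, -0.1]
width: 0.0007
```

Emit:
drive_tool(
  steps=[
    {"rot": [0, 0, 0], "delta_pos": [0, 0, 0.6], "grip": 0},
    {"rot": [0, 0, 0], "delta_pos": [0, 0, 0.4], "grip": 0},
    {"rot": [0, 0, 0], "delta_pos": [0, 0, 0.2], "grip": 0},
    {"rot": [0, 0, 0], "delta_pos": [0, 0, 0.2], "grip": 0},
    {"rot": [0, 0, 0], "delta_pos": [0, 0, 0.2], "grip": 0},
    {"rot": [0, 0, 0], "delta_pos": [0, 0, 0], "grip": 0},
  ],
)

```text
clock: 12.18
tool_pos: [0.4318, -0.2689, 0.0372]
tool_rot: [[0.996, -0.086, -0.001], [-0.086, -0.996, -0.001], [-0.001, 0.001, -1.0]]
force: [-4.5, 2.4, 18.1]
width: 0.0003
```

Emit:
drive_tool(
  steps=[
    {"rot": [0, 0, 0], "delta_pos": [0, 0, 0], "grip": 0},
    {"rot": [0, 0, 0], "delta_pos": [0, 0, 0], "grip": 0},
  ],
)

```text
clock: 12.42
tool_pos: [0.4318, -0.2689, 0.0372]
tool_rot: [[0.996, -0.086, -0.001], [-0.086, -0.996, -0.001], [-0.0, 0.001, -1.0]]
force: [-4.0, 3.1, 17.3]
width: 0.0003
```

```bash
python3 look.py 6
```

```text
[ 0.43180254 -0.26891971  0.03723873] [-5.36862165  2.89762898 17.4364546 ]
plane 7052 [0.00136511 0.0015873  0.0375919 ]
```

Emit:
drive_tool(
  steps=[
    {"rot": [0, 0, 0], "delta_pos": [0, 0, -0.2], "grip": 0},
    {"rot": [0, 0, 0], "delta_pos": [0, 0, -0.4], "grip": 0},
    {"rot": [0, 0, 0], "delta_pos": [0, 0, -1], "grip": 0},
    {"rot": [0, 0, 0], "delta_pos": [0, 0, -3], "grip": 0},
    {"rot": [0, 0, 0], "delta_pos": [0, 0, -5], "grip": 0},
    {"rot": [0, 0, 0], "delta_pos": [0, 0, -5], "grip": 0},
    {"rot": [0, 0, 0], "delta_pos": [0, 0, 0], "grip": 0},
    {"rot": [0, 0, 0], "delta_pos": [0, 0, 0], "grip": 0},
  ],
)

```text
clock: 13.52
tool_pos: [0.4313, -0.2687, 0.1814]
tool_rot: [[0.996, -0.086, -0.0], [-0.086, -0.996, -0.0], [-0.0, 0.0, -1.0]]
force: [-0.2, -0.2, -0.4]
width: 0.0004
```

```bash
python3 look.py 7
```

```text
[ 0.43084416 -0.26841175  0.18032758] [ 0.35840428 -0.0742025  -0.568161  ]
plane 7342 [0.00121569 0.00038963 0.03765247]
```

View pics/s7.png

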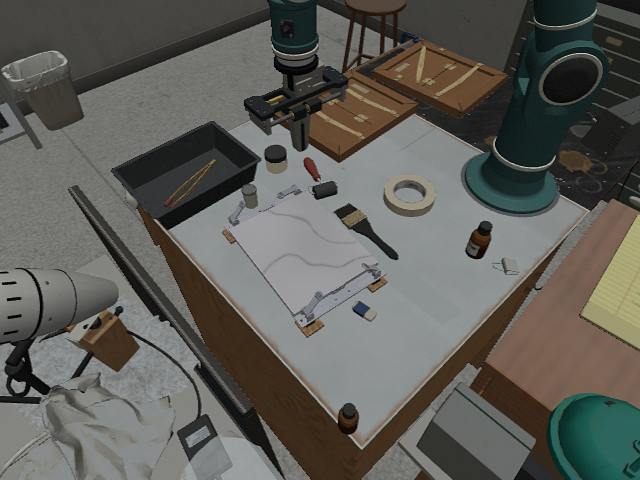

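The near-right tab lies flat at about (285,192) and the other three are raised. The things round the slab are where they were, and the arm is clear. Handing in.

```bash
python3 -c "
from rig import manip
print(manip.job_done())"
```

```text
the job is handed in; nothing more can be done
None
```

The near right corner was the loose one, and its shim tab is now pressed flat; the corner no longer gives. I handed the job in at about 14 s on the clock; no verdict is reported.

- **Finding it:** the near right corner was the first I pressed. It dipped about 4 mm, with a slab tilt of about 0.030 rad, so I did not press the other three.
- **After pressing the tab flat:** camera depth put the tab's upper face level, at 46–48 mm, and the slab tilt at about 0.001 rad.
- **Pressing the same corner again:** with about 17 N on it, the slab tilted only about 0.002 rad.
- **Final look:** the other three tabs are raised, the things round the slab are where they were, and the arm is clear of everything.

**Slab shift:** the tab dragged the fingers sideways as it went down, with up to about 12 N of side force. This moved the slab's middle by about 6 mm and turned it by about 0.02 rad. That is inside the 20 mm limit, but the slab did not stay exactly where it was. The fit to its new position was rougher than the first, with leftovers of up to 3 mm.

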